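# Start a pressing on the slide mount press

### The job

Start a pressing on the slide mount press with the fingertips, in this order: press down the raised end of the rocker on the switch box until it is fully over, push the press's domed cap all the way down (it stays down), then press the timer's long bar key fully in and let it come back up. The steps must not be taken early: no pushing the cap while the rocker is still off, and no pressing the bar key while the cap is still up. Do not press the timer's small round button, and pick up or shift nothing else on the counter.

Things in the scene. Friction and masses are not known exactly. Their poses are not given: they have to be found in the camera images.
- switch: Grey switch box 100 x 56 x 36 mm (x, y, z), fixed to the counter; origin at the centre of its underside. The rocker lies along its x, pivot in the middle 52 mm above the counter, on end to +x. Two small cheeks flank the pivot (within 10 mm of it along the rocker), tops 56 mm up.
- press: Slide mount press fixed to the counter: grey steel base 120 x 110 x 20 mm (x, y, z), two columns and a bridge 34 x 110 mm whose top is 76 mm up, the plunger with its cap through the middle, a slide mount lying under it; origin at the centre of its underside.
- timer: Grey timer box 90 x 130 x 36 mm (x, y, z), fixed to the counter, with a blank white dial flush in its top, a long white bar key (20 mm in -x, 25 mm in +y of the middle) and a small round white button; origin at the centre of its underside.
- rocker (a joint): Tilt of the switch box's rocker (rad): about -0.25 to -0.21 at the start (off, the on end stands up), +0.25 when fully over to the on side. A dry stiff hinge: about 3 N at rocker_on_end moves it, and it stays where it is left.
- rocker_on_end (a point): On the top face of the rocker's on end (the end standing up at the start), 28 mm from the pivot, 10 mm from the tip; moves with the rocker: about 63 mm above the counter at first, 49 mm when fully over. x axis: along the rocker from pivot to on end; y across. The flat black rocker is 76 x 34 x 8 mm.
- plunger (a joint): How far the press's plunger is down (m): 0 to 0.003 at the start, 0.016 fully down. Dry friction, no spring: about 5 N moves it, and it stays where it is left.
- cap_top (a point): Centre of the top of the plunger's round black domed cap (56 mm across, 14 mm thick, z up) over the middle of the press: 107 to 110 mm above the counter at the start, 94 mm when fully down.
- bar_key (a joint): How far the timer's bar key is pressed in (m): 0 at rest, 0.008 fully in. Spring return; about 2 N starts it and 4.6 N takes it fully in.
- bar_key_top (a point): Centre of the top face of the timer's long white bar key, 24 x 56 mm (x across it, y along its length, z up), 50 mm above the counter at rest.
- round_button (a joint): How far the timer's round button is pressed in (m): 0 at rest, 0.006 fully in, spring return. Not to be pressed.
- round_button_top (a point): Centre of the top of the small round white button, 16 mm across, 46 mm above the counter, on the same timer box, 70 mm from the bar key's centre (towards the key's -y).
- weight: Loose steel edge weight, a plain bar 100 x 32 x 28 mm (x, y, z), about 0.7 kg; origin at the centre of its underside. Leave it alone.
- loupe: Loose black waisted loupe, 38 mm across, 42 mm tall; origin at the centre of its underside. Leave it alone.
- canister: Loose black film canister with grey cap, 34 mm across, 52 mm tall; origin at the centre of its underside. Leave it alone.
- jar: Loose squat white ceramic jar with lid, cork seam and small knob, 70 mm across, 64 mm tall; origin at the centre of its underside. Leave it alone.
- cutter: Loose film cutter: steel plate 70 x 120 mm with a ribbed black knob on top, 76 mm tall; origin at the centre of its underside. Leave it alone.
- tray: Loose yellow plastic slide tray 100 x 150 x 34 mm with dividers; origin at the centre of its underside. Leave it alone.
- mounts: Loose stack of white slide mounts 50 x 50 x 15 mm; origin at the centre of its underside. Leave it alone.

How it is judged (in metres and radians):
On the way, in this order (a step that is already met when the one before it is completed fails the run):
1. the rocker is fully over to its on side (value of joint rocker above 0.2 rad), for 0.1 s.
2. the cap is all the way down, with the rocker on (value of joint rocker above 0.2 rad and value of joint plunger above 0.0135 m), for 0.1 s.
3. the bar key is fully in, with the cap down and the rocker on (all of step 2 and value of joint bar_key above 0.006 m), for 0.05 s.
At the end, for the whole second after the job is handed in: The rocker is over to the on side (above 0.2 of 0.25 rad), the plunger is down (over 13.5 of 16 mm), the bar key and round button are back up (within 2 mm), and every loose thing is within 20 mm of where it stood (all of step 2 and value of joint each of bar_key, round_button below 0.002 m and distance of each of weight, loupe, canister, jar, cutter, tray, mounts from where it was at the start of the episode below 0.02 m); the robot touches nothing.
It fails at once if the cap is pushed down (over 8 mm) while the rocker is not on (value of joint rocker below 0.2 rad and value of joint plunger above 0.008 m).
It fails at once if the bar key is pressed (over 4 mm) while the cap is not down (value of joint plunger below 0.0135 m and value of joint bar_key above 0.004 m).
It fails at once if the small round button is pressed (over 3 mm) (value of joint round_button above 0.003 m).
It fails at once if a loose thing is picked up or shifted by more than 20 mm (distance of any of weight, loupe, canister, jar, cutter, tray, mounts from where it was at the start of the episode above 0.02 m).
It also fails if it takes over 48 s, if anything falls off the work surface, if the arm or the gripper's body presses on something with over 40 N, if the wrist force passes 120 N, or if a joint passes its speed limit or range.

### The arm

A 6-joint arm with a two-finger parallel gripper is mounted at the origin on the work surface. World frame = base frame: x ahead of the robot, y to its left, z up, the work surface at z = 0. Lengths are in m, angles in degrees, forces in N, time in s.
With the tool pointing down it reaches from about 0.375 to 0.75 m from the base axis. Payload 9 kg.
Tool frame: the origin (TCP) lies where the fingers leave the gripper's body, on its centre line; the fingertips stand 73 mm ahead of it and the grasp point (between the pads) lies 54 mm ahead of it (robot.tip_reach is the distance from the TCP to the fingertips, in m); z points along the fingers, y is the direction in which the jaws open and shut (so a half turn about z gives the same grasp; the last joint's range is limited). The gripper opens to 85 mm and grips with 20 to 120 N. Pads are 22 mm wide; open, the fingers measure 114 mm over their backs; the gripper's body (76 mm by 85 mm) begins 54 mm behind the grasp point. The pads swing forward as they close: fully open they stand 13 mm farther back than shut.
Start: joints at [-81.114, 5.964, 5.575, 89.605, 0, 77.527], TCP at [0.219, -0.559, 0.304] pointing down, gripper open.
Joint ranges: [-171.21, 171.21], [-48.23, 106.86], [-62.78, 66.21], [-105.2, 120.99], [-86.42, 89.51], [-180, 180]. Speed limits (degrees/s): [127.2, 127.2, 147.25, 180, 180, 180].

### API

Orientations are given as [roll, pitch, yaw] about the fixed x, y, z axes, in that order (R = Rz(yaw) Ry(pitch) Rx(roll)).
In Python, from plant import robot gives the robot as it stands. Calls block until the motion is done:
- robot.move_pose(position, orientation): joint-space move of the TCP to a pose.
- robot.line_to(position, vel=0.15, rotation=None, guard=None): straight line of the TCP; rotation=None keeps the orientation; vel is the mean speed in m/s. With guard (N) it stops when the force on the tool has changed by that much, and returns True; else False.
- robot.goto_joints(angles): joint-space move.
- robot.set_gripper(opening): finger opening in m; the grip force is fixed at half the most; returns when the fingers have stopped.
- robot.pause(seconds).
- robot.ik(position, orientation): joint angles nearest the present ones, or None.
- robot.observe(): the state.
- robot.grab_frame(name): name is "side" or "top" or "wrist"; returns the picture (400x640x3 uint8, blue, green, red); there is no depth.
- robot.get_calibration(name): a dict with "vertical_fov" (degrees; the focal length in pixels is half the picture's height over the tangent of half this angle, whatever the lens; pixels are square), "cx", "cy" (the principal point, pixels), "rvec" (rotation vector, rad) and "tvec" (3), from world to camera coordinates, as OpenCV has them. Camera axes: x right, y down, z forward; pixel columns grow to the right and rows downward; lengths in m; the calibration is good to about 2 mm. A picture is of the moment at which its call begins: read the wrist's pose just before it. get_calibration takes no time and is no camera call; for the wrist camera it gives the pose at the moment of the call.
A pose or a line that the arm cannot do raises robot.IKError and nothing moves.
- robot.job_done(): hands the job in, once; it reports no verdict.
The state is a dict: "time": time; "q": joint angles; "qvel": joint speeds; "joint_torque": joint torques, N m; "tool_pos": TCP position; "tcp_rot": TCP orientation; "ft_force": force on the tool from outside, world axes, zero at the start; "torque": the same for the moment, N m; "gripper_width": finger opening in m.
Only numpy, scipy, OpenCV 4.12 (cv2) and the standard library are available. Lean on these libraries where they do the work, as an engineer would, in place of code of your own. Each camera call takes 0.05 s, during which the arm holds its last target.

## Working session

There is one attempt and no reset: what is moved stays moved. The work goes in short steps, each a Python script; the robot and the scene stay as the last script left them, time stands still between calls to the robot, and variables do not carry over. Pictures are saved under pics/ and viewed, and the job is handed in when it is done.

```bash
ls; mkdir -p pics
python3 - <<'E'
from plant import robot
import cv2
o=robot.observe();print(o['time'],o['tool_pos'],o['tcp_rot'],o['gripper_width'],robot.tip_reach)
for n in("top","side"):
    cv2.imwrite(f"pics/{n}0.png",robot.grab_frame(n)); print(n,robot.get_calibration(n))
E
```

```text
pics
0.0 [ 0.21851096 -0.55854052  0.3031141 ] [-1.79925723e+02 -1.62085504e-02  2.13616821e+01] 0.08538290964050316 0.0726
top {'vertical_fov': 57.00749348354019, 'cx': 315.81928004621665, 'cy': 201.77439144671416, 'rvec': array([ 2.12830134, -2.10111291,  0.20542372]), 'tvec': array([0.0065813 , 0.59696335, 0.98420975])}
side {'vertical_fov': 53.42691083742353, 'cx': 320.15228653611496, 'cy': 196.75481133696346, 'rvec': array([ 0.32672832, -2.84475947,  1.05592314]), 'tvec': array([0.55957256, 0.15721114, 0.89727554])}
```

View pics/top0.png

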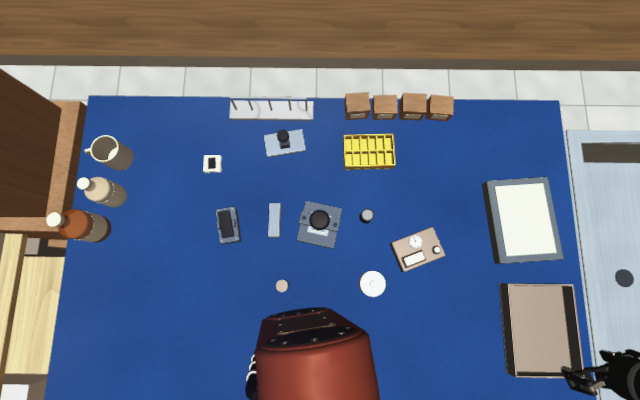

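View pics/side0.png

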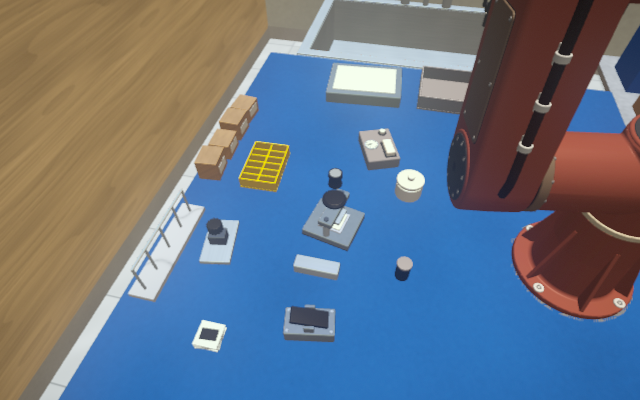

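The top view shows the switch at about (228,225), the press cap at (320,220) and the timer at (418,249). The bar key is at (413,259) and the round button at (437,250). Next I'll zoom in.

Run:
```python
import cv2,numpy as np
t=cv2.imread('pics/top0.png');s=cv2.imread('pics/side0.png')
f=lambda i,x,y,w,h,k:cv2.resize(i[y:y+h,x:x+w],None,fx=k,fy=k,interpolation=cv2.INTER_CUBIC)
a=np.hstack([f(t,205,195,50,60,8),f(t,385,215,50+15,60,6)[:480] if 0 else cv2.resize(t[220:280,387:447],(400,480*400//400-80))[:400] if 0 else f(t,390,220,50,60,8)])
cv2.imwrite('pics/topz.png',a)
cv2.imwrite('pics/sidez.png',np.hstack([f(s,275,295,70,50,5),f(s,350,120,70,50,5)]))
cv2.imwrite('pics/topp.png',f(t,285,190,70,60,8))
```

```text
(no output)
```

View pics/topz.png

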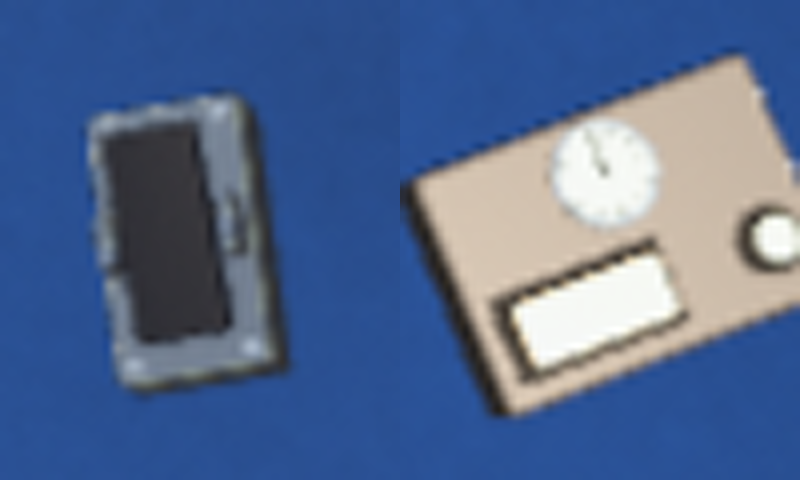

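View pics/sidez.png

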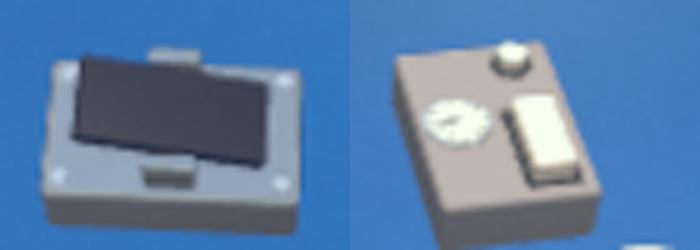

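View pics/topp.png

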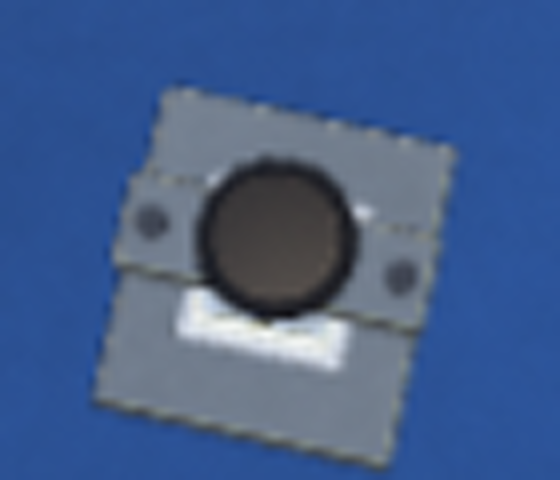

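```bash
cat > h.py <<'E'
import cv2,numpy as np
def cam(c):
    f=200/np.tan(np.radians(c['vertical_fov'])/2)
    K=np.array([[f,0,c['cx']],[0,f,c['cy']],[0,0,1]]);R=cv2.Rodrigues(c['rvec'])[0]
    return K,R,np.array(c['tvec'])
def tri(c1,p1,c2,p2):
    P=[K@np.c_[R,t] for K,R,t in (cam(c1),cam(c2))]
    X=cv2.triangulatePoints(P[0],P[1],np.array(p1,float).reshape(2,1),np.array(p2,float).reshape(2,1))[:,0]
    X=X[:3]/X[3]
    e=[np.hypot(*(proj(c,X)-p)) for c,p in((c1,p1),(c2,p2))]
    return X,max(e)
def proj(c,X):
    K,R,t=cam(c);u=K@(R@X+t);return u[:2]/u[2]
def plane(c,p,z):
    K,R,t=cam(c);d=R.T@np.linalg.inv(K)@np.array([*p,1.]);o=-R.T@t
    return o+d*(z-o[2])/d[2]
E
python3 - <<'E'
from plant import robot
from h import *
np.set_printoptions(precision=4,suppress=True)
T=robot.get_calibration('top');S=robot.get_calibration('side')
tk=lambda x,y:(x/8+205-.5,y/8+195-.5)
sk=lambda x,y:(x/5+275-.5,y/5+295-.5)
C=[]
for a,b in[((105,130),(73,137)),((195,123),(82,57)),((228,332),(267,82)),((140,343),(262,165))]:
    X,e=tri(T,tk(*a),S,sk(*b));C.append(X);print('rocker',X,e)
C=np.array(C)
far=(C[0]+C[1])/2;near=(C[2]+C[3])/2
print('mid',C.mean(0),'len',np.linalg.norm(far-near),'w',np.linalg.norm(C[0]-C[1]),np.linalg.norm(C[2]-C[3]),'yaw',np.degrees(np.arctan2(*(far-near)[1::-1])))
# white features
t=cv2.imread('pics/top0.png');s=cv2.imread('pics/side0.png')
def comps(i,x0,y0,x1,y1,th=225):
    m=(i[y0:y1,x0:x1].min(2)>th).astype(np.uint8)
    n,l,st,c=cv2.connectedComponentsWithStats(m)
    for k in range(1,n):
        if st[k,4]>5: 
            r=cv2.minAreaRect(np.argwhere(l==k)[:,::-1].astype(np.float32))
            print(c[k]+[x0,y0],st[k,4],np.array(r[0])+[x0,y0],r[1:])
for th in (190,):
    comps(t,388,222,450,275,th);print();comps(s,355,122,408,170,th)
# cap
for i,(x0,y0,x1,y1) in((t,(305,205,335,238)),(s,(318,183,352,215))):
    m=(i[y0:y1,x0:x1].max(2)<75).astype(np.uint8)
    n,l,st,c=cv2.connectedComponentsWithStats(m);k=1+st[1:,4].argmax();print('cap',c[k]+[x0,y0],st[k]+[x0,y0,0,0,0])
E
```

```text
rocker [0.567  0.2912 0.0589] 0.29743499803260826
rocker [0.5712 0.2595 0.0597] 0.350006730539651
rocker [0.4994 0.2468 0.0455] 0.5340600044802158
rocker [0.4949 0.2786 0.0416] 0.25012411648175437
mid [0.5331 0.269  0.0514] len 0.07470500996118383 w 0.03200827891593618 0.03234654393481027 yaw 9.950933142464272
[415.3287 241.1399] 143 [415.5 241.5] ((13.0, 13.0), 90.0)
[436.9091 249.2273] 22 [437. 249.] ((4.0, 4.0), 90.0)
[414.0129 258.3097] 155 [413.931  258.3276] ((7.984899044036865, 18.94092559814453), 68.19859313964844)

[382.1875 130.    ] 16 [382.5 130. ] ((5.0, 2.0), 0.0)
[388.4538 145.395 ] 119 [388.3966 145.2414] ((15.598407745361328, 7.984899044036865), 68.19859313964844)
[370.9583 143.6875] 96 [371. 144.] ((14.0, 8.0), -0.0)
cap [318.9265 218.9044] [310 210  20  20 272]
cap [336. 183.] [336 183   1   1   1]
```

Run:
```python
from plant import robot
from h import *
np.set_printoptions(precision=4,suppress=True)
T=robot.get_calibration('top');S=robot.get_calibration('side')
B,e=tri(T,(414,258.3),S,(388.4,145.3));print('bar',B,e)
print('btn',tri(T,(436.9,249.2),S,(382.2,130.2)), plane(T,(436.9,249.2),.046))
print('bar@.05',plane(T,(414,258.3),.05))
print('cap',[plane(T,(319.1,219.1),z) for z in(.095,.108)])
# timer yaw from key rect in top view
t=cv2.imread('pics/top0.png')
m=(t[250:268,398:430].min(2)>190);p=np.argwhere(m)[:,::-1]+[398,250]
g=np.array([plane(T,q,.05)[:2] for q in p]);r=cv2.minAreaRect((g*1000).astype(np.float32));print(r)
w,v=np.linalg.eigh(np.cov(g.T));print('yaw long',np.degrees(np.arctan2(v[1,1],v[0,1])),np.sqrt(12*w))
rg=lambda im,x0,y0,x1,y1:im
# press bridge screws dark dots: (150,222),(402,276) in zoom
a,b=[plane(T,(x/8+285-.5,y/8+190-.5),.076) for x,y in((150,222),(402,276))]
print('bridge',a,b,(a+b)/2)
for o in ([.5607,.274,.25],[*plane(T,(319.1,219.1),.1)[:2],.25],[*B[:2],.25]): print(np.hypot(*o[:2]),robot.ik(o,[180,0,10]))
```

```text
bar [ 0.4427 -0.26    0.0496] 0.11546629489989092
btn (array([ 0.4684, -0.3263,  0.0447]), np.float64(0.08347604231840747)) [ 0.4686 -0.3259  0.046 ]
bar@.05 [ 0.4423 -0.2599  0.05  ]
cap [array([0.5419, 0.0045, 0.095 ]), array([0.5399, 0.0046, 0.108 ])]
((442.3817138671875, -259.94140625), (21.570465087890625, 53.29253005981445), 21.919116973876953)
yaw long 112.17294655864148 [0.0221 0.0536]
bridge [0.5494 0.0483 0.076 ] [ 0.5317 -0.0388  0.076 ] [0.5406 0.0048 0.076 ]
0.6240676966483684 [  14.0578    9.9363    4.2836   84.3473    0.     -175.9422]
0.541164610628356 [-13.377   -4.5596 -10.6262  83.9334   0.     156.623 ]
0.5133999561870759 [-45.0537  -9.4788 -15.1785  84.3003   0.     124.9463]
```

Heights and spacings match the given sizes: key at 49.6 mm, button 71 mm from the key, rocker 75 x 32 mm. Next I'll press the rocker.

Run:
```python
from plant import robot
from h import *
np.set_printoptions(precision=4,suppress=True)
robot.set_gripper(0.0)
p=[.5612,.274]; O=[180,0,-170]
robot.move_pose([*p,.25],O)
robot.line_to([*p,.15],vel=.1)
o=robot.observe();print(o['time'],o['tool_pos'],o['ft_force'])
img=robot.grab_frame('side');cv2.imwrite('pics/s1.png',cv2.resize(img[200:360,240:400],None,fx=4,fy=4,interpolation=cv2.INTER_CUBIC)[:600])
g=robot.line_to([*p,.0726+.047],vel=.03,guard=20)
o=robot.observe();print(g,o['time'],o['tool_pos'],o['ft_force'])
robot.pause(.2)
o=robot.observe();print(o['tool_pos'],o['ft_force'])
robot.line_to([*p,.25],vel=.15)
img=robot.grab_frame('side');cv2.imwrite('pics/s2.png',cv2.resize(img[200:360,240:400],None,fx=4,fy=4,interpolation=cv2.INTER_CUBIC)[:600])
print(robot.observe()['time'])
```

```text
5.175 [0.5617 0.2741 0.1509] [-0.3644 -0.5839  0.6383]
True 6.1417 [0.5621 0.2742 0.1229] [-2.1894 -0.8962  7.8271]
[0.5621 0.2742 0.1228] [-1.4821  0.0427  8.2384]
7.3917
```

View pics/s1.png

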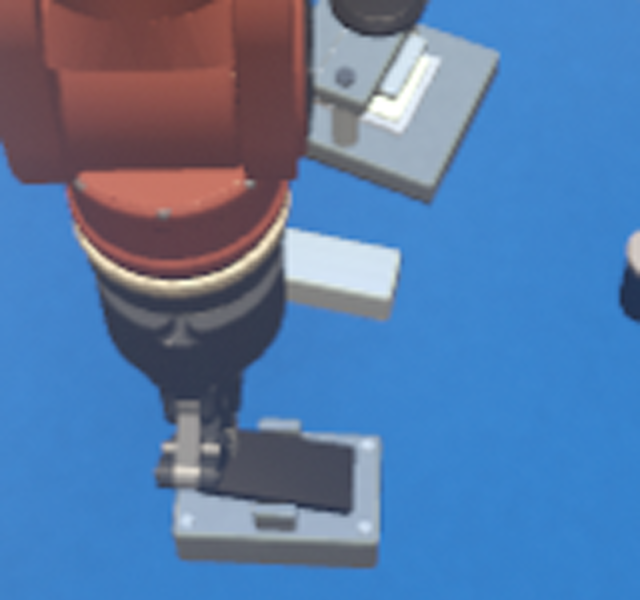

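View pics/s2.png

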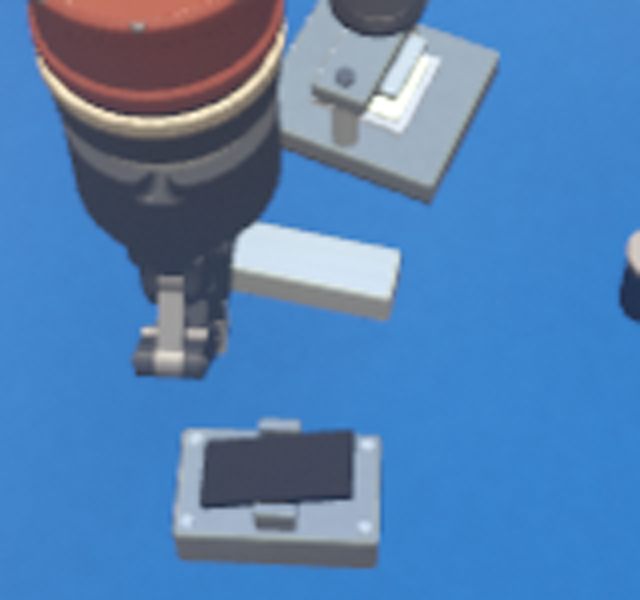

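The left (raised) end is now down. The guard may have tripped on a spike, so I'll press again more firmly to be sure, then measure.

Run:
```python
from plant import robot
from h import *
np.set_printoptions(precision=4,suppress=True)
p=[.5632,.2745]
robot.line_to([*p,.13],vel=.15)
g=robot.line_to([*p,.0726+.045],vel=.02,guard=28)
o=robot.observe();print(g,o['time'],o['tool_pos'],o['ft_force'])
robot.pause(.2)
o=robot.observe();print(o['tool_pos'],o['ft_force'])
robot.line_to([*p,.25],vel=.15)
robot.move_pose([.541,.0047,.25],[180,0,-170])
o=robot.observe();print(o['time'],o['tool_pos'])
for n in('side','top'): cv2.imwrite(f'pics/{n}3.png',robot.grab_frame(n))
t=cv2.imread('pics/top3.png');s=cv2.imread('pics/side3.png')
f=lambda i,x,y,w,h,k:cv2.resize(i[y:y+h,x:x+w],None,fx=k,fy=k,interpolation=cv2.INTER_CUBIC)
cv2.imwrite('pics/z3.png',np.hstack([f(t,205,195,50,60,8),f(s,275,290,50,60,8)]))
```

```text
True 8.8583 [0.5637 0.2747 0.1224] [-2.7838 -0.2155  7.0495]
[0.5637 0.2747 0.1223] [-3.0289 -0.7078  9.1658]
11.1167 [0.5411 0.0055 0.2499]
```

View pics/z3.png

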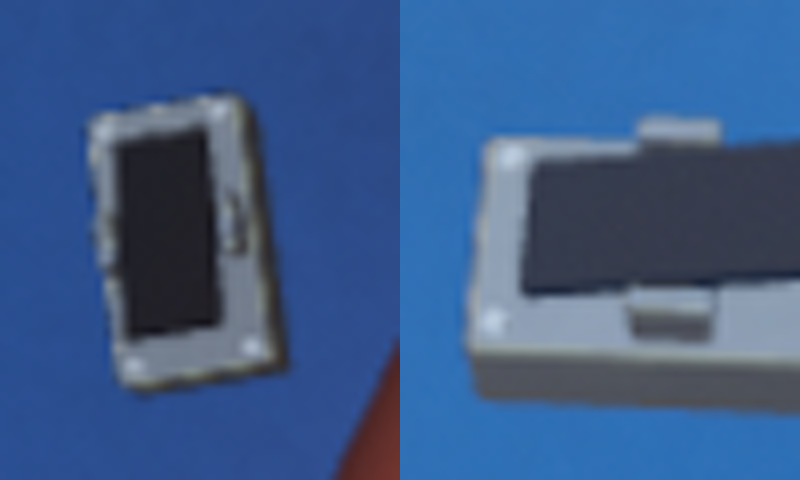

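View pics/side3.png

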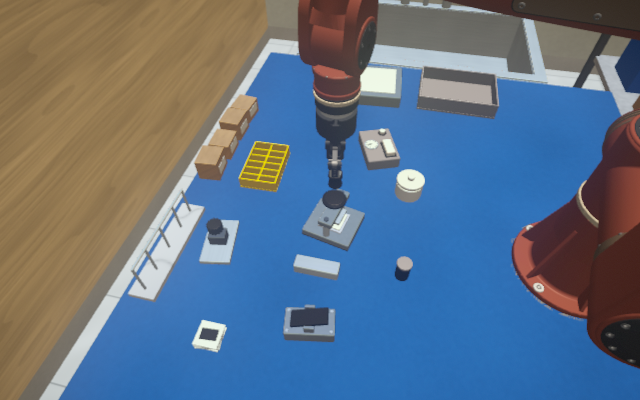

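Run:
```python
from plant import robot
from h import *
np.set_printoptions(precision=4,suppress=True)
T=robot.get_calibration('top');S=robot.get_calibration('side')
tk=lambda x,y:(x/8+205-.5,y/8+195-.5)
sk=lambda x,y:(x/4+240-.5,y/4+200-.5)
C=[]
for a,b in[((118,140),(202,506)),((208,128),(207,440)),((220,325),(353,432)),((127,338),(352,498))]:
    X,e=tri(T,tk(*a),S,sk(*b));C.append(X);print(X,e)
C=np.array(C);f=(C[0]+C[1]-C[2]-C[3])/2;print(np.linalg.norm(f),'tilt',-np.arcsin(f[2]/np.linalg.norm(f)))
```

```text
[0.5665 0.2914 0.0405] 0.3284089025571464
[0.5721 0.2589 0.0422] 0.18647024036421456
[0.5001 0.2465 0.0597] 0.42845224697271705
[0.4942 0.2787 0.059 ] 0.012655977498377723
0.07538255789887292 tilt 0.2405784108433019
```

The rocker's tilt measures +0.24, so it is fully over. Now the cap.

Run:
```python
from plant import robot
from h import *
np.set_printoptions(precision=4,suppress=True)
p=[.541,.0047]
robot.line_to([*p,.195],vel=.1)
for k in range(2):
    g=robot.line_to([*p,.0726+.088],vel=.025,guard=28)
    o=robot.observe();print(g,o['time'],o['tool_pos'],'tip',o['tool_pos'][2]-.0726,o['ft_force'])
    robot.pause(.2)
o=robot.observe();print(o['tool_pos'],o['ft_force'])
robot.line_to([*p,.25],vel=.15)
Q=[.4425,-.26]
robot.move_pose([*Q,.25],[180,0,-158])
o=robot.observe();print(o['time'],o['tool_pos'])
for n in('side','top'): cv2.imwrite(f'pics/{n}4.png',robot.grab_frame(n))
t=cv2.imread('pics/top4.png');s=cv2.imread('pics/side4.png');s0=cv2.imread('pics/side0.png')
f=lambda i,x,y,w,h,k:cv2.resize(i[y:y+h,x:x+w],None,fx=k,fy=k,interpolation=cv2.INTER_CUBIC)
cv2.imwrite('pics/z4.png',np.hstack([f(s0,295,175,70,75,5),f(s,295,175,70,75,5)]))
```

```text
True 13.0083 [0.541  0.0047 0.1664] tip 0.09377404288467064 [-3.0414 -0.6278  8.1694]
True 13.4167 [0.5411 0.0047 0.1663] tip 0.09368867257039656 [-3.5413  0.8962  9.8128]
[0.5411 0.0047 0.1663] [-4.0692  0.9411  8.9088]
15.4167 [ 0.4427 -0.2593  0.2495]
```

View pics/z4.png

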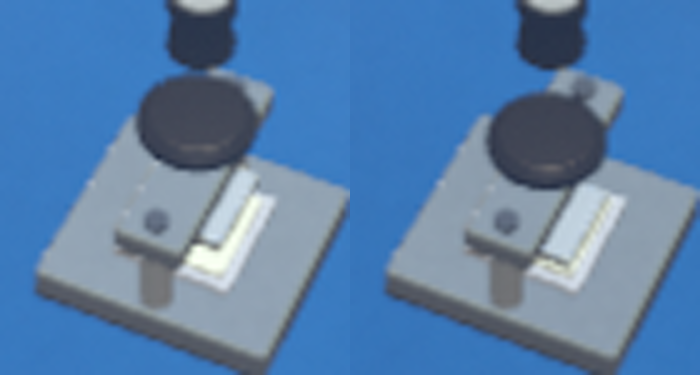

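View pics/side4.png

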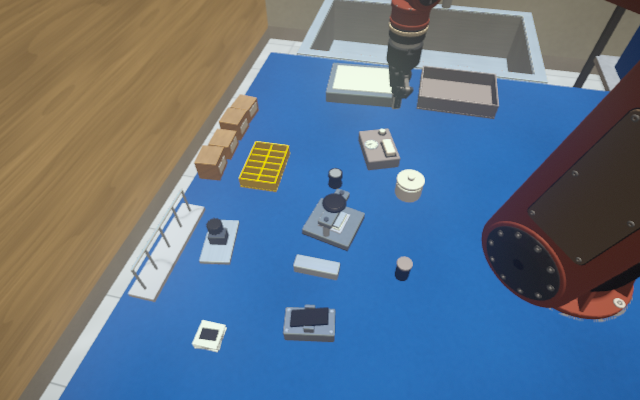

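The cap stopped at 93.7 mm, matching its 94 mm fully-down height, and it has visibly dropped in the side view. Now the bar key.

Run:
```python
from plant import robot
from h import *
np.set_printoptions(precision=4,suppress=True)
p=[.4425,-.26]
robot.line_to([*p,.14],vel=.1)
o=robot.observe();print(o['tool_pos'],o['ft_force'])
g=robot.line_to([*p,.0726+.039],vel=.025,guard=20)
o=robot.observe();print(g,o['time'],o['tool_pos'],'tip',o['tool_pos'][2]-.0726,o['ft_force'])
robot.pause(.3)
o=robot.observe();print(o['tool_pos'],o['ft_force'])
robot.line_to([*p,.25],vel=.15)
robot.move_pose([.30,-.45,.30],[180,0,-158])
o=robot.observe();print(o['time'],o['tool_pos'])
for n in('side','top'): cv2.imwrite(f'pics/{n}5.png',robot.grab_frame(n))
t0=cv2.imread('pics/side0.png');t=cv2.imread('pics/side5.png')
f=lambda i,x,y,w,h,k:cv2.resize(i[y:y+h,x:x+w],None,fx=k,fy=k,interpolation=cv2.INTER_CUBIC)
cv2.imwrite('pics/z5.png',np.hstack([f(t0,350,120,70,75,5),f(t,350,120,70,75,5)]))
```

```text
[ 0.4428 -0.2603  0.1407] [-0.0091 -0.007   0.1364]
True 17.7417 [ 0.4425 -0.2599  0.1146] tip 0.04200465769840181 [-1.5738  1.818   8.6441]
[ 0.4425 -0.26    0.1146] [-2.5232  1.4001  7.6541]
20.0583 [ 0.3006 -0.4492  0.2994]
```

View pics/z5.png

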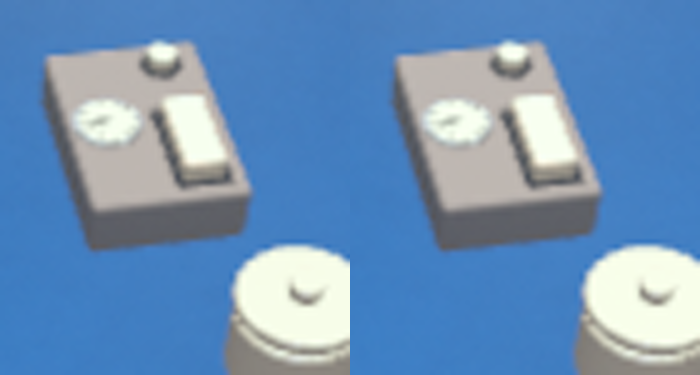

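View pics/side5.png

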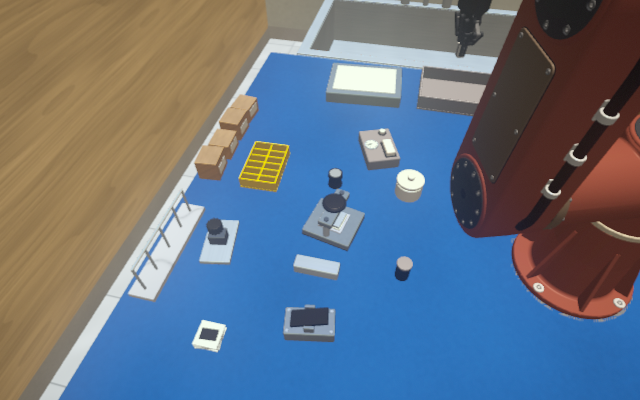

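View pics/top5.png

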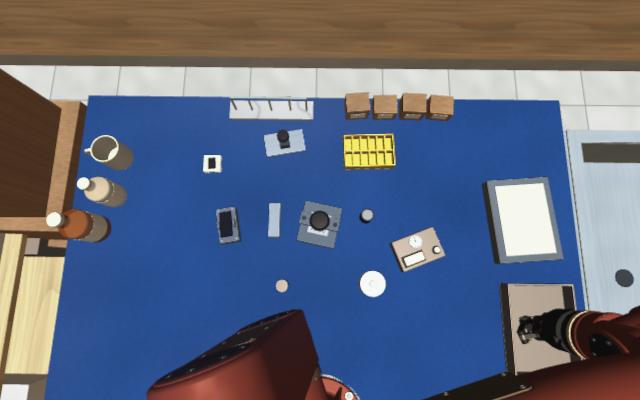

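The key went in to 42.0 mm (8 mm of travel) and looks the same as before now that it is back up. All the loose things are where they started, and the arm is clear.

```bash
python3 -c "
from plant import robot
robot.job_done();print(robot.observe()['time'])"
```

```text
the job is handed in; nothing more can be done
the job is handed in; nothing more can be done
```

I did the three presses in order with closed fingertips and handed the job in at about 20 s of the 48 s allowed. The interface gives no verdict, so these are my own last checks.

- **Rocker:** fully over, measured at +0.24 rad from the two camera views. I pressed it twice, because the force guard might have tripped early the first time; both stops agreed.
- **Cap:** the fingertips stopped at 93.7 mm, against 94 mm when fully down. In the side view the cap had clearly dropped, and it stayed down.
- **Bar key:** pressed to 42.0 mm, which is the full 8 mm, held for 0.3 s and released. The picture afterwards looks the same as before the press.
- **Round button and loose things:** the button was never touched. In the final pictures the loose things look unmoved; I compared these by eye and did not measure them.

The arm was clear of everything at hand-in. No check failed or disagreed.

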